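# Set the air regulator of the casting pump to its mark and lock the knob

### The job

Set the air regulator: turn its knob clockwise until the pointer stands at the long mark, with the knob still pushed in, and only then pull the knob out and lock it. Its lock notch lies somewhat past the mark, so hold the knob out against its spring and turn on slowly clockwise until you feel the pin drop into the notch, stop there without forcing the pin, and let go: the knob must stay out. Leave the other things on the bench where they are.

Things in the scene. Friction and masses are not known exactly. Their poses are not given: they have to be found in the camera images.
- regulator: compressed-air regulator, fixed: dark base plate 120 x 120 x 8 mm, grey block 74 mm wide, two brass pipe ports along its y axis (to 62 mm from the centre), small blank gauge on its -x side; on top a round bonnet 84 mm wide, its flat top 95 mm above the bench. Origin: centre of the underside; z up, along the knob's axis. The long mark is on the bonnet's -x side
- mark (a point): inner end of the long raised mark on the bonnet's top, 34 mm from the knob's axis: a dark steel bar 8.5 mm long, 3 mm wide, 3 mm high. The six short ticks, 3.5 mm long, at 15, 30, 45, 60 degrees before it and 30, 45 degrees past it (clockwise seen from above), are no setting marks
- spindle: turning part that carries the knob. Origin on the knob's axis at bench height; z up; its -x axis is the pointer's direction. It turns only about z, friction about 0.05 N m. The pointer starts 0.45 to 0.8 rad before the mark; clockwise seen from above (negative about z) brings it to the mark. End stops: 1.2 rad before and 0.9 rad past the mark
- pointer_tip (a point): tip of the knob's pointer nose, 32.5 mm from the knob's axis, on the skirt (pushed in: 99.5 mm above the bench)
- knob_top (a point): centre of the knob's top: 142 mm above the bench pushed in, 152 mm fully out. Black round knob with fine ribs: grip 40 mm wide and 40 mm tall (102 to 142 mm above the bench when pushed in) above a skirt 52 mm wide, 5 mm thick. A grey raised line on its top runs towards the pointer
- knob (a joint): how far the knob is out (up along its axis), m: 0 pushed in, 0.010 at its outer stop. 1.5 N friction and 0.8 N weight; it stays where left if no spring pulls. It carries a sprung pin: after 1 to 2 mm the pin meets a hidden ring, and further pulling works against a spring (2 N preload, 0.7 N per mm, some 8 N at full travel), which takes the knob back in when let go
- beaker: bystander: clay-coloured beaker, 76 mm wide, 81 mm tall; origin at the centre of its underside
- scraper: bystander: broad scraper lying flat, 195 mm long along its y axis, 27 mm high; origin under its centre
- tape: bystander: roll of tape lying flat, 98 mm wide, 25 mm high; origin at the centre of its underside
- tin: bystander: flat round white tin, 70 mm wide, 28 mm high; origin at the centre of its underside
- wedge: bystander: wooden wedge, 34 x 95 x 22 mm, long along its y axis; origin under its centre
- lock_ring (a point): centre of the hidden ring, on the axis 87 mm up. It has one notch, 0.08 to 0.63 rad clockwise past the mark, never seen. With the knob held out 7 to 10 mm and turned across it, the pin snaps in: the pull needed falls by 4 to 7 N, turning is blocked (0.05 rad play either way) and the knob stays out. Over 14 N on the pin (26 mm off the axis, some 0.35 N m on the knob) harms it
There are look-alikes about, which are no part of the job. What is shaped like the regulator but red or turquoise is not meant.

How it is judged:
By the outcome, as a careful person would: the job done as asked, in the order asked, and still so for the second after the job is handed in, with the robot touching nothing.
It also fails if it takes over 56 s, if anything falls off the work surface, if the arm or the gripper's body presses on something with over 40 N, if the wrist force passes 120 N, or if a joint passes its speed limit or range.

### The arm

A 6-joint arm with a two-finger parallel gripper is mounted at the origin on the work surface; the furniture and walls round the work are solid. World frame = base frame: x ahead of the robot, y to its left, z up, the work surface at z = 0. Lengths are in m, angles in rad, forces in N, time in s.
With the tool pointing down it reaches from about 0.325 to 0.775 m from the base axis. Payload 9.3 kg.
Tool frame: the origin (TCP) lies between the finger pads; the fingertips stand 25 mm ahead of it and the grasp point (between the pads) lies 6 mm ahead of it; z points along the fingers, y is the line along which they close (so a half turn about z gives the same grasp; the last joint's range is limited). The gripper opens to 85 mm and grips with 20 to 120 N. Pads are 22 mm wide; open, the fingers measure 114 mm over their backs; the gripper's body (76 mm by 85 mm) begins 54 mm behind the grasp point. The pads swing forward as they close: fully open they stand 13 mm farther back than shut.
Start: joints at [1.183, 0.259, 0.021, 1.334, 0, 1.418], TCP at [0.128, 0.535, 0.256] pointing down, gripper open.
Joint ranges: [-3.04, 3.04], [-0.91, 1.82], [-1.04, 1.36], [-1.92, 1.95], [-1.52, 1.45], [-3.14, 3.14]. Speed limits (rad/s): [2.22, 2.22, 2.79, 3.14, 3.14, 3.14].

### API

Orientations are given as a rotation vector (axis times angle).
In Python, from rig import * gives the robot as it stands.
- The arm moves only by the tool drive_tool, never from a script. Its argument "targets" is a list of rows, each a list of 3 entries, a list of its own where there are three numbers: the shift along the tool's x, y, z in cm, then the turn, a rotation vector about the tool's x, y, z in degrees, then the opening, from 0 (shut) to 1 (fully open). A call has 1 to 20 rows; each row shifts and turns the commanded pose from where the row before left it, along the tool's axes as they then stand; what a row does not reach is not made up. A row lasts 1/8 s, in which the tool goes at most 62.5 mm and 10.7 degrees, less where a joint would pass 70% of its speed; a pose out of reach is approached as far as the arm can. A call with a gripper value outside its range is refused whole. The fingers move at their own pace and stop on an object; "squeeze" is the grip in N (left out, the last holds). Time passes only in rows, so rows that do not move let the fingers close. It gives the time, the measured TCP pose, the force, the opening and the grip force at its end, in the units of the state.
- read_state(): the state, without advancing time (a new reading comes with each control period).
- camera(name): name is "scene" or "top" or "wrist"; returns (picture, depth): 480x640x3 uint8, red, green, blue; 480x640 float32, m along the optical axis (not along the pixel's ray), 0 where there is no reading.
- camera_info(name): a dict with "fovy" (degrees; the focal length in pixels is half the picture's height over the tangent of half this angle, whatever the lens; pixels are square), "cx", "cy" (the principal point, pixels), "D" ([k1, k2, p1, p2, k3] as OpenCV has them; the pictures are not rectified), "cam_to_world" (4x4, takes a point from camera to world coordinates). Camera axes: x right, y down, z forward; pixel columns grow to the right and rows downward; lengths in m; the calibration is good to about 2 mm. A picture is of the moment at which its call begins: read the wrist's pose just before it. camera_info takes no time and is no camera call; for the wrist camera it gives the pose at the moment of the call.
- sign_off(): hands the job in; it is judged then, once.
The state is a dict: "time": time; "joints": joint angles; "joint_vel": joint speeds; "effort": joint torques, N m; "tcp_pos": TCP position; "ee_rot": TCP orientation; "wrist_force": force on the tool from outside, world axes, zero at the start; "wrist_torque": the same for the moment, N m; "gripper_width": finger opening in m; "grasp_force": force on a finger pad.
Only numpy, scipy, OpenCV 4.12 (cv2) and the standard library are available. Lean on these libraries where they do the work, as an engineer would, in place of code of your own. Each camera call takes 0.05 s, during which the arm holds its last target. There are 200 camera calls.

## Working session

There is one attempt and no reset: what is moved stays moved. The work goes in short steps, Python scripts to look and compute and a tool call to move; the robot and the scene stay as the last step left them, time stands still between calls to the robot, and variables do not carry over. Pictures are saved under pics/ and viewed, at most 10 in all, crops included, and the job is handed in when it is done.

Besides the shell and the picture viewer there is one more tool, called after ">>>" as a command line: name --argument value ..., lists and objects as JSON in quotes. drive_tool: Moves the arm, as the interface text tells. Its arguments: {"type":"object","properties":{"targets":{"type":"array","items":{"type":"array"}},"squeeze":{"type":"number"}},"required":["targets"]}

```bash
mkdir -p pics; ls
python3 - <<'E'
from rig import *
import cv2,numpy as np
s=read_state();print(s)
for n in("scene","top"):
    p,d=camera(n);cv2.imwrite(f"pics/{n}.png",p[:,:,::-1]);np.savez(f"{n}.npz",p=p,d=d)
    i=camera_info(n);print(n,i)
E
```

```text
pics
{'time': 0.0, 'joints': array([ 1.18338645e+00,  2.59200198e-01,  2.07525464e-02,  1.33370189e+00,
       -2.76447627e-05,  1.41823104e+00]), 'joint_vel': array([ 1.44584667e-04, -1.52937050e-03,  9.33337564e-04,  3.07902637e-04,
        3.44249238e-04, -3.44857298e-05]), 'effort': array([ 9.62800527e-05, -5.55645239e+01,  3.44530034e+01,  1.41332333e-02,
       -1.60662530e-04,  4.23813560e-06]), 'tcp_pos': array([0.12787744, 0.53466811, 0.25565817]), 'ee_rot': array([-3.68006618e-01, -3.11962674e+00,  2.05998522e-03]), 'wrist_force': array([ 4.13569105e-04, -5.57347526e-01,  2.28134810e-01]), 'wrist_torque': array([ 0.00555083, -0.04433984, -0.05652739]), 'grasp_force': 0.0, 'gripper_width': 0.08528910241983302}
scene {'fovy': 56.4556214385474, 'cx': 319.91579303999185, 'cy': 238.7798180911799, 'D': array([-0.10918604,  0.        ,  0.        ,  0.        ,  0.        ]), 'cam_to_world': array([[ 0.49633669, -0.6509045 ,  0.57443296, -0.07531015],
       [-0.86812208, -0.36929136,  0.33164432, -0.41575031],
       [-0.00373566, -0.66328517, -0.74835742,  0.87237748],
       [ 0.        ,  0.        ,  0.        ,  1.        ]])}
top {'fovy': 51.535803075174485, 'cx': 307.3430872843644, 'cy': 228.56664658896304, 'D': array([-0.11960374,  0.        ,  0.        ,  0.        ,  0.        ]), 'cam_to_world': array([[-0.00211927, -0.98777172,  0.15589269,  0.36405629],
       [-0.99968623,  0.00598362,  0.02432346, -0.08378474],
       [-0.02495883, -0.15579223, -0.98747447,  1.01436748],
       [ 0.        ,  0.        ,  0.        ,  1.        ]])}
```

View pics/scene.png

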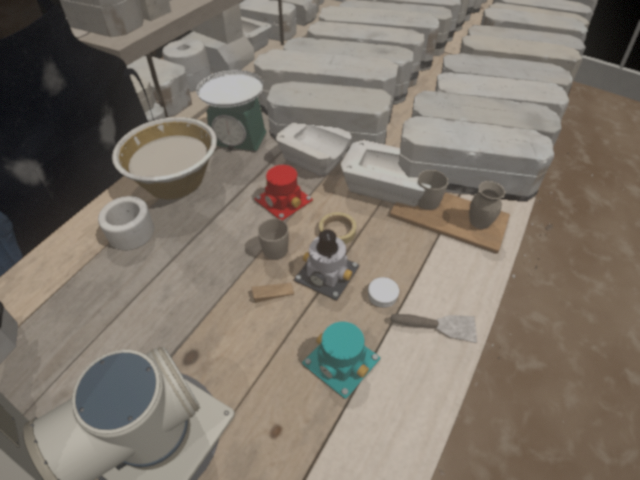

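View pics/top.png

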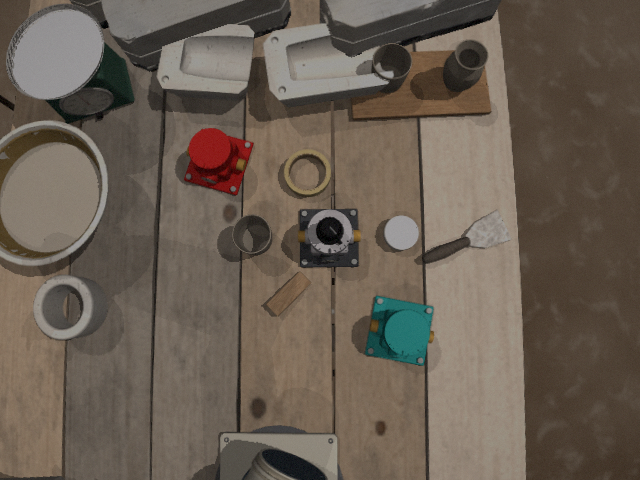

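The scene view shows the grey regulator with its black knob near (327,250). In the top view it is at (330,232), with the beaker at (252,235), the tape at (307,172) and the tin at (401,233).

```bash
cat > h.py <<'E'
from rig import *
import cv2,numpy as np
from scipy.spatial.transform import Rotation as R
def K(i):
    f=240/np.tan(np.radians(i["fovy"]/2));return np.array([[f,0,i["cx"]],[0,f,i["cy"]],[0,0,1.]])
def cast(i,uv,z):
    uv=np.atleast_2d(np.asarray(uv,float)).reshape(-1,1,2)
    n=cv2.undistortPoints(uv,K(i),i["D"])[:,0]
    T=i["cam_to_world"];d=np.c_[n,np.ones(len(n))]@T[:3,:3].T
    return T[:3,3]+d*((z-T[2,3])/d[:,2])[:,None]
def proj(i,P):
    T=np.linalg.inv(i["cam_to_world"])
    return cv2.projectPoints(np.atleast_2d(P).astype(float),cv2.Rodrigues(T[:3,:3])[0],T[:3,3],K(i),i["D"])[0][:,0]
E
python3 - <<'E'
from h import *
z=np.load("top.npz");p=z["p"];d=z["d"];i=camera_info("top")
g=p.max(2).astype(int)
m=np.zeros(g.shape,np.uint8);m[205:250,305:355]=(g[205:250,305:355]<45)
n,l,st,c=cv2.connectedComponentsWithStats(m)
for k in range(1,n):
    if st[k,4]>20: print(st[k],c[k],cast(i,c[k],.142))
# bright bonnet
m=np.zeros(g.shape,np.uint8);m[200:260,300:360]=g[200:260,300:360]>110
print([ (q,cast(i,q,0.008)[0]) for q in [(303,212),(355,211),(302,265),(356,265)]])
T=i["cam_to_world"]; print('depth min', d[215:245,315:345][d[215:245,315:345]>0].min())
cv2.imwrite("pics/crop.png",cv2.resize(p[190:280,285:420,::-1],None,fx=5,fy=5,interpolation=cv2.INTER_CUBIC))
E
```

```text
[316 217  27  28 574] [329.24216028 230.89721254] [[ 0.49735598 -0.10114917  0.142     ]]
[305 221   4   8  22] [306.         223.86363636] [[ 0.510265   -0.05992354  0.142     ]]
[305 243   6   7  37] [307.43243243 246.40540541] [[ 0.46986215 -0.06238687  0.142     ]]
[((303, 212), array([ 0.55755926, -0.05011351,  0.008     ])), ((355, 211), array([ 0.55895256, -0.15722458,  0.008     ])), ((302, 265), array([ 0.44818629, -0.04799676,  0.008     ])), ((356, 265), array([ 0.4476424 , -0.15740043,  0.008     ]))]
depth min 0.8755702
```

View pics/crop.png

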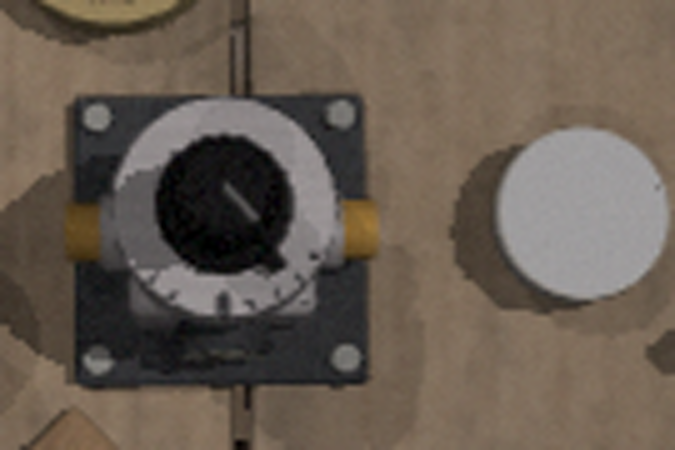

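The crop shows the pointer nose at about (275,262) and the long mark at about (223,303), with the knob centred near (223,203). The regulator's yaw is roughly 0.

Run:
```python
from h import *
s=read_state();i=camera_info("wrist");Rt=R.from_rotvec(s["ee_rot"])
T=i["cam_to_world"];print(Rt.as_matrix().round(3));print("cam in tool",Rt.inv().apply(T[:3,3]-s["tcp_pos"]),(Rt.as_matrix().T@T[:3,:3]).round(3),i["fovy"])
it=camera_info("top")
print(cast(it,[(330,231)],.142),cast(it,[(223/5+285,203/5+190),(70,307),(252,235)],.142))
for tgt in [(0.50,-0.102,0.30)]: print(Rt.inv().apply(np.array(tgt)-s["tcp_pos"])*100)
```

```text
[[-0.973  0.233 -0.   ]
 [ 0.233  0.973 -0.001]
 [ 0.    -0.001 -1.   ]]
cam in tool [ 0.07665256  0.00024067 -0.11718837] [[ 0.001 -0.953 -0.303]
 [ 1.     0.     0.001]
 [-0.001 -0.303  0.953]] 68.17626284636648
[[ 0.49716349 -0.10249143  0.142     ]] [[ 0.4978856  -0.1017886   0.142     ]
 [ 0.36049058  0.36824514  0.142     ]
 [ 0.49077501  0.0363218   0.142     ]]
[-51.00226451 -53.27139141  -4.37438139]
```

>>> drive_tool --targets '[[[-3.19,-3.33,-0.27],[0,0,0],1],[[-3.19,-3.33,-0.27],[0,0,0],1],[[-3.19,-3.33,-0.27],[0,0,0],1],[[-3.19,-3.33,-0.27],[0,0,0],1],[[-3.19,-3.33,-0.27],[0,0,0],1],[[-3.19,-3.33,-0.27],[0,0,0],1],[[-3.19,-3.33,-0.27],[0,0,0],1],[[-3.19,-3.33,-0.27],[0,0,0],1],[[-3.19,-3.33,-0.27],[0,0,0],1],[[-3.19,-3.33,-0.27],[0,0,0],1],[[-3.19,-3.33,-0.27],[0,0,0],1],[[-3.19,-3.33,-0.27],[0,0,0],1],[[-3.19,-3.33,-0.27],[0,0,0],1],[[-3.19,-3.33,-0.27],[0,0,0],1],[[-3.19,-3.33,-0.27],[0,0,0],1],[[-3.19,-3.33,-0.27],[0,0,0],1],[[0,0,0],[0,0,0],1],[[0,0,0],[0,0,0],1]]'

```text
time: 2.35
tcp_pos: [0.5001, -0.1019, 0.299]
ee_rot: [-0.369, -3.119, -0.001]
wrist_force: [-0.6, -0.4, 0.4]
gripper_width: 0.0852
grasp_force: 0.0
```

Run:
```python
from h import *
s=read_state();i=camera_info("wrist");p,d=camera("wrist");print(s["time"],s["tcp_pos"],s["ee_rot"],s["wrist_force"],s["joints"])
np.savez("w1.npz",p=p,d=d);import pickle;pickle.dump((s,i),open("w1.pkl","wb"))
cv2.imwrite("pics/w1.png",p[:,:,::-1])
print(proj(i,[[.498,-.102,.142],[.498,-.102,.095]]))
```

```text
2.35 [ 0.50006109 -0.10189775  0.29898628] [-3.68701304e-01 -3.11856977e+00 -8.23816451e-04] [-0.64405462 -0.35843103  0.44544147] [-3.65674470e-01  1.82028886e-01  2.80056758e-02  1.41816510e+00
  1.88775480e-04 -1.30311778e-01]
[[314.14478169 217.90428838]
 [314.28040756 204.60620381]]
```

View pics/w1.png

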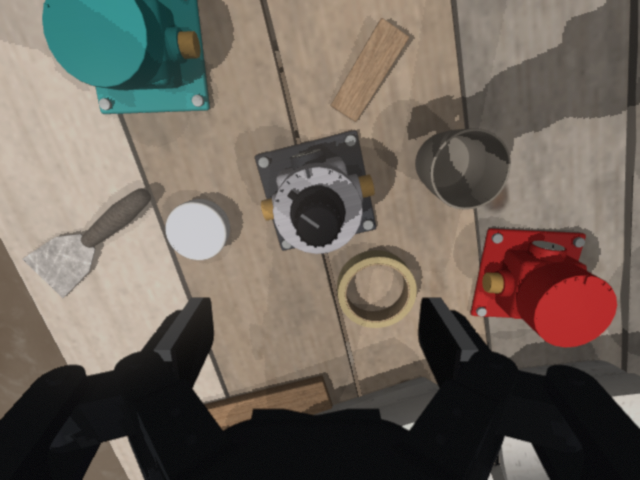

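The wrist view shows the regulator's knob at (318,215), the pointer nose on its left near (296,197), and nothing in the way of the fingers. Next I measure the axis, mark and pointer on a crop.

Run:
```python
from h import *
import pickle
s,i=pickle.load(open("w1.pkl","rb"));p=np.load("w1.npz")["p"]
# rectify bonnet-top plane: world grid 0.25mm/px, up=+x, left=+y
c=np.array([.498,-.102]);n=560;sc=.0002
def rect(z,f):
    r,cc=np.mgrid[0:n,0:n];X=c[0]-(r-n/2)*sc;Y=c[1]-(cc-n/2)*sc
    uv=proj(i,np.c_[X.ravel(),Y.ravel(),np.full(n*n,z)]).reshape(n,n,2).astype(np.float32)
    o=cv2.remap(p,uv,None,cv2.INTER_CUBIC);cv2.imwrite(f,o[:,:,::-1]);return o
o=rect(.098,"pics/r1.png")
g=p.max(2).astype(int);m=np.zeros(g.shape,np.uint8);m[170:260,265:375]=g[170:260,265:375]<60
n2,l,st,ce=cv2.connectedComponentsWithStats(m);k=[k for k in range(1,n2) if st[k,4]>150];print([(st[j],ce[j]) for j in k])
```

```text
[(array([ 289,  185,   57,   62, 2485], dtype=int32), array([317.43822938, 214.22575453]))]
```

View pics/r1.png

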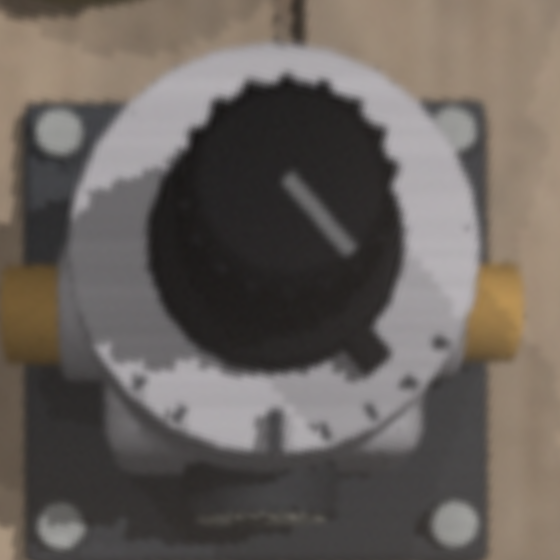

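The axis is about (0.5055, -0.1015). The bonnet circle, the knob top and the bolt centres all agree on it. The pointer stands about 40.5° before the mark. I turn the tool 54° the other way first, so that the camera faces the mark after the turn.

>>> drive_tool --targets '[[[-0.52,0.16,0],[0,0,0],1],[[0,0,1.0],[0,0,-9],1],[[0,0,1.5],[0,0,-9],1],[[0,0,1.5],[0,0,-9],1],[[0,0,1.5],[0,0,-9],1],[[0,0,1.5],[0,0,-9],1],[[0,0,1.5],[0,0,-9],1],[[0,0,2.0],[0,0,0],1],[[0,0,2.0],[0,0,0],1],[[0,0,2.0],[0,0,0],1],[[0,0,1.5],[0,0,0],1],[[0,0,0.8],[0,0,0],1],[[0,0,0],[0,0,0],1],[[0,0,0],[0,0,0],1]]'

```text
time: 4.15
tcp_pos: [0.5062, -0.1018, 0.1321]
ee_rot: [-1.088, 2.946, -0.001]
wrist_force: [0.5, 1.2, -0.5]
gripper_width: 0.0858
grasp_force: 0.0
```

```bash
cat > rect.py <<'E'
from h import *
import sys
def rect(f,zs=(.142,.097),c=(.5055,-.1015),sc=.0002,n=400):
    s=read_state();i=camera_info("wrist");p,_=camera("wrist");out=[]
    for z in zs:
        r,cc=np.mgrid[0:n,0:n];X=c[0]-(r-n/2)*sc;Y=c[1]-(cc-n/2)*sc
        uv=proj(i,np.c_[X.ravel(),Y.ravel(),np.full(n*n,z)]).reshape(n,n,2).astype(np.float32)
        out.append(cv2.remap(p,uv,None,cv2.INTER_CUBIC))
    cv2.imwrite(f,np.hstack(out)[:,:,::-1])
    print(s["time"],s["tcp_pos"],s["ee_rot"],R.from_rotvec(s["ee_rot"]).as_matrix()[:2,:2].round(3).tolist(),"F",s["wrist_force"],"M",s["wrist_torque"],s["gripper_width"],s["grasp_force"],s["joints"][5])
rect(sys.argv[1])
E
python3 rect.py pics/r2.png
```

```text
4.15 [ 0.50615538 -0.10175146  0.1320688 ] [-1.08838703e+00  2.94628290e+00 -9.61713470e-04] [[-0.76, -0.65], [-0.65, 0.76]] F [ 0.54522849  1.17276484 -0.54754723] M [ 0.03777957 -0.03719864 -0.01273862] 0.08580376205711555 0.0 -1.068749451421794
```

View pics/r2.png

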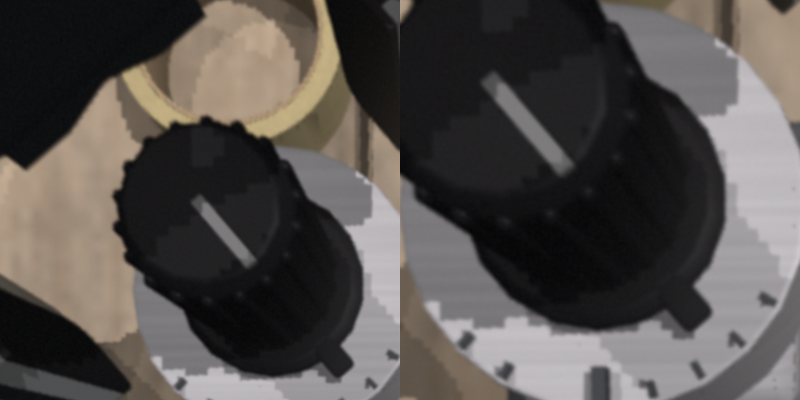

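The left half, rectified at the knob-top plane, has the knob centred at (200,200), so the axis estimate holds. In the right half the mark is at (598,382) and the pointer nose near (690,310), 39–40° before the mark. Now I grip.

>>> drive_tool --targets '[[[0,0,0],[0,0,0],0.3],[[0,0,0],[0,0,0],0.0],[[0,0,0],[0,0,0],0.0],[[0,0,0],[0,0,0],0.0],[[0,0,0],[0,0,0],0.0],[[0,0,0],[0,0,0],0.0],[[0,0,0],[0,0,0],0.0],[[0,0,0],[0,0,0],0.0]]' --squeeze 30

```text
time: 5.2
tcp_pos: [0.5053, -0.101, 0.1319]
ee_rot: [1.089, -2.947, -0.002]
wrist_force: [-4.1, 4.1, 7.0]
gripper_width: 0.0392
grasp_force: 29.5
```

>>> drive_tool --targets '[[[0,0,0],[0,0,3],0],[[0,0,0],[0,0,4],0],[[0,0,0],[0,0,4],0],[[0,0,0],[0,0,4],0],[[0,0,0],[0,0,4],0],[[0,0,0],[0,0,4],0],[[0,0,0],[0,0,4],0],[[0,0,0],[0,0,4],0],[[0,0,0],[0,0,4],0],[[0,0,0],[0,0,2],0],[[0,0,0],[0,0,0],0],[[0,0,0],[0,0,0],0]]'

```text
time: 6.7
tcp_pos: [0.5054, -0.1014, 0.1319]
ee_rot: [0.097, -3.14, -0.0]
wrist_force: [-3.1, 3.5, 6.8]
gripper_width: 0.0391
grasp_force: 29.4
```

```bash
python3 rect.py pics/r3.png
```

```text
6.7 [ 0.50541887 -0.10138856  0.13194247] [ 9.72935787e-02 -3.13980419e+00 -4.60098372e-04] [[-0.998, -0.062], [-0.062, 0.998]] F [-3.09565192  3.49878644  6.83014686] M [ 0.33264286  0.66770712 -0.02466631] 0.03911041471686733 29.42932516336441 -0.4229122782437427
```

View pics/r3.png

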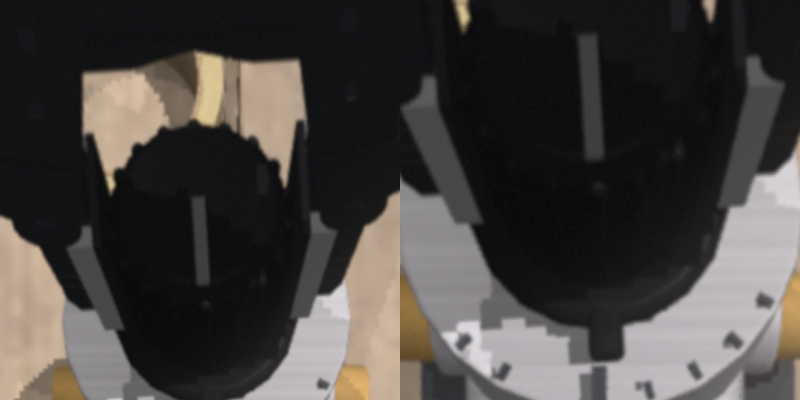

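The line on the knob top runs from (198,198) to (203,285) in the left half. In the right half the nose is at (606,340) and the mark at (599,382), so about 3.3° remain.

>>> drive_tool --targets '[[[0,0,0],[0,0,1.5],0],[[0,0,0],[0,0,1.5],0],[[0,0,0],[0,0,0.3],0],[[0,0,0],[0,0,0],0],[[0,0,0],[0,0,0],0]]'

```text
time: 7.38
tcp_pos: [0.5054, -0.1014, 0.132]
ee_rot: [0.007, -3.141, -0.0]
wrist_force: [-4.6, 1.8, 6.6]
gripper_width: 0.0393
grasp_force: 29.4
```

```bash
python3 rect.py pics/r4.png
python3 - <<'E'
import cv2,numpy as np
g=cv2.cvtColor(cv2.imread("pics/r4.png"),cv2.COLOR_BGR2GRAY).astype(int)
L=[]
for r in range(205,280,5):
    c=np.where(g[r,185:220]>60)[0]
    if len(c): L.append((r,c.mean()+185))
L=np.array(L);f=np.polyfit(L[:,0],L[:,1],1);print("line deg right",np.degrees(np.arctan(f[0])),L[0],L[-1])
for r in (335,345,350,355,370,376,382,388,394): 
    c=np.where(g[r,580:625]<75)[0]+180; print(r,c.min() if len(c) else None,c.max() if len(c) else None,c.mean() if len(c) else None)
E
```

```text
7.375 [ 0.50544739 -0.10143228  0.13195558] [ 6.91216626e-03 -3.14134110e+00 -2.93152517e-04] [[-1.0, -0.004], [-0.004, 1.0]] F [-4.5739573   1.79518043  6.60374384] M [0.34292993 0.67558982 0.02798396] 0.03925881763452933 29.433374404907227 -0.36537916780908913
line deg right 0.2046269139658788 [205.  197.5] [275. 198.]
335 180 213 196.5
345 180 213 196.5
350 180 213 196.5
355 181 213 197.0
370 197 202 199.2
376 None None None
382 202 202 202.0
388 None None None
394 None None None
```

View pics/r4.png

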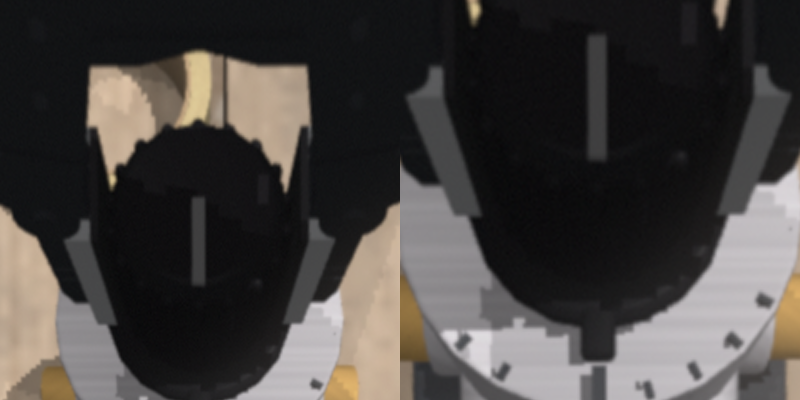

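Here the nose at (598,340) and the mark at (598,380) are aligned within about 0.5°, and the 30° and 45° ticks lie evenly either side. Now I pull the knob out.

>>> drive_tool --targets '[[[0,0,-0.1],[0,0,0],0],[[0,0,-0.1],[0,0,0],0],[[0,0,-0.1],[0,0,0],0],[[0,0,-0.1],[0,0,0],0],[[0,0,-0.1],[0,0,0],0],[[0,0,-0.1],[0,0,0],0],[[0,0,-0.1],[0,0,0],0],[[0,0,-0.1],[0,0,0],0],[[0,0,-0.05],[0,0,0],0],[[0,0,0],[0,0,0],0],[[0,0,0],[0,0,0],0]]'

```text
time: 8.8
tcp_pos: [0.5055, -0.1015, 0.1398]
ee_rot: [0.007, -3.141, -0.001]
wrist_force: [-5.3, 2.7, -7.5]
gripper_width: 0.0393
grasp_force: 31.1
```

```bash
cat > st.py <<'E'
from h import *
s=read_state();m=R.from_rotvec(s["ee_rot"]).as_matrix()
print(round(s["time"],2),s["tcp_pos"].round(4),"yaw",np.degrees(np.arctan2(m[1,0],m[0,0])).round(2),"F",s["wrist_force"].round(2),"M",s["wrist_torque"].round(3),s["gripper_width"].round(4),s["grasp_force"],s["joints"][5])
E
python3 st.py
```

```text
Traceback (most recent call last):
  File "st.py", line 3, in <module>
    print(round(s["time"],2),s["tcp_pos"].round(4),"yaw",np.degrees(np.arctan2(m[1,0],m[0,0])).round(2),"F",s["wrist_force"].round(2),"M",s["wrist_torque"].round(3),s["gripper_width"].round(4),s["grasp_force"],s["joints"][5])
                                                                                                                                                                     ^^^^^^^^^^^^^^^^^^^^^^^^
AttributeError: 'float' object has no attribute 'round'
```

>>> drive_tool --targets '[[[0,0,-0.05],[0,0,0],0],[[0,0,0],[0,0,0.5],0],[[0,0,0],[0,0,0.5],0],[[0,0,0],[0,0,0.5],0],[[0,0,0],[0,0,0.5],0],[[0,0,0],[0,0,0.5],0]]'

```text
time: 9.55
tcp_pos: [0.5054, -0.1015, 0.1402]
ee_rot: [-0.062, -3.14, -0.001]
wrist_force: [-4.2, 4.5, -8.5]
gripper_width: 0.0394
grasp_force: 31.4
```

```bash
sed -i 's/s\["gripper_width"\].round(4)/s["gripper_width"]/' st.py; python3 st.py
```

```text
9.55 [ 0.5054 -0.1015  0.1402] yaw 177.74 F [-4.19  4.52 -8.48] M [0.83  0.803 0.003] 0.039378335146594105 31.40923261642456 -0.32164116091150896
```

>>> drive_tool --targets '[[[0,0,0],[0,0,0.5],0],[[0,0,0],[0,0,0.5],0],[[0,0,0],[0,0,0.5],0],[[0,0,0],[0,0,0.5],0]]'

```text
time: 10.05
tcp_pos: [0.5054, -0.1016, 0.1403]
ee_rot: [-0.117, -3.138, -0.0]
wrist_force: [-4.0, 2.4, -7.7]
gripper_width: 0.0392
grasp_force: 31.4
```

```bash
python3 st.py
```

```text
10.05 [ 0.5054 -0.1016  0.1403] yaw 175.73 F [-3.96  2.44 -7.71] M [0.424 0.862 0.107] 0.03918307606889563 31.448076367378235 -0.28667426639035226
```

>>> drive_tool --targets '[[[0,0,0],[0,0,0.5],0],[[0,0,0],[0,0,0.5],0],[[0,0,0],[0,0,0.5],0],[[0,0,0],[0,0,0.5],0]]'

```text
time: 10.55
tcp_pos: [0.5056, -0.1015, 0.1406]
ee_rot: [-0.172, -3.136, -0.0]
wrist_force: [-6.8, 3.0, -2.8]
gripper_width: 0.0393
grasp_force: 31.9
```

```bash
python3 st.py
```

```text
10.55 [ 0.5056 -0.1015  0.1406] yaw 173.73 F [-6.77  2.97 -2.79] M [0.552 1.094 0.079] 0.03927414370236601 31.86002790927887 -0.25168451252658147
```

The pull fell by about 5 N at 6.5° past the mark, so the pin has likely dropped in. I hold without turning and confirm.

>>> drive_tool --targets '[[[0,0,0],[0,0,0],0],[[0,0,0],[0,0,0],0]]'

```text
time: 10.8
tcp_pos: [0.5056, -0.1016, 0.1408]
ee_rot: [-0.171, -3.137, -0.0]
wrist_force: [-6.2, 3.5, -3.5]
gripper_width: 0.0395
grasp_force: 31.9
```

```bash
python3 st.py
```

```text
10.8 [ 0.5056 -0.1016  0.1408] yaw 173.74 F [-6.19  3.48 -3.5 ] M [ 0.528  1.158 -0.07 ] 0.03948995216167491 31.855924129486084 -0.25186621695292055
```

>>> drive_tool --targets '[[[0,0,0],[0,0,0],0.6],[[0,0,0],[0,0,0],0.8],[[0,0,0],[0,0,0],1],[[0,0,0],[0,0,0],1],[[0,0,0],[0,0,0],1],[[0,0,-1],[0,0,0],1],[[0,0,-3],[0,0,0],1],[[0,0,-3],[0,0,0],1],[[0,0,-3],[0,0,0],1],[[0,0,-3],[0,0,0],1],[[0,0,0],[0,0,0],1],[[0,0,0],[0,0,0],1]]'

```text
time: 12.3
tcp_pos: [0.5056, -0.1016, 0.2703]
ee_rot: [-0.171, -3.137, -0.0]
wrist_force: [0.5, -0.4, -0.2]
gripper_width: 0.0853
grasp_force: 0.0
```

Run:
```python
from h import *
s=read_state();i=camera_info("wrist");p,d=camera("wrist");print(s["time"],s["tcp_pos"],s["wrist_force"])
T=i["cam_to_world"];f=K(i)[0,0]
for z,xy in ((.152,(.5055,-.1015)),(.095,(.47,-.09)),(.095,(.472,-.12))):
    u,v=proj(i,[[*xy,z]])[0].round().astype(int);dd=np.median(d[v-3:v+4,u-3:u+4])
    n=cv2.undistortPoints(np.array([[[u,v]]],float),K(i),i["D"])[0,0]
    print(z,(T[:3,:3]@(np.r_[n,1]*dd)+T[:3,3]))
u,v=proj(i,[[.5,-.1015,.12]])[0].astype(int)
cv2.imwrite("pics/f.png",cv2.resize(p[v-75:v+75,u-90:u+90,::-1],None,fx=4,fy=4,interpolation=cv2.INTER_CUBIC))
```

```text
12.3 [ 0.50564502 -0.10160813  0.27027533] [ 0.45514738 -0.41477873 -0.22032442]
0.152 [ 0.50616699 -0.10169661  0.15044505]
0.095 [ 0.47008379 -0.09034959  0.09461852]
0.095 [ 0.47174824 -0.12037875  0.09468917]
```

View pics/f.png

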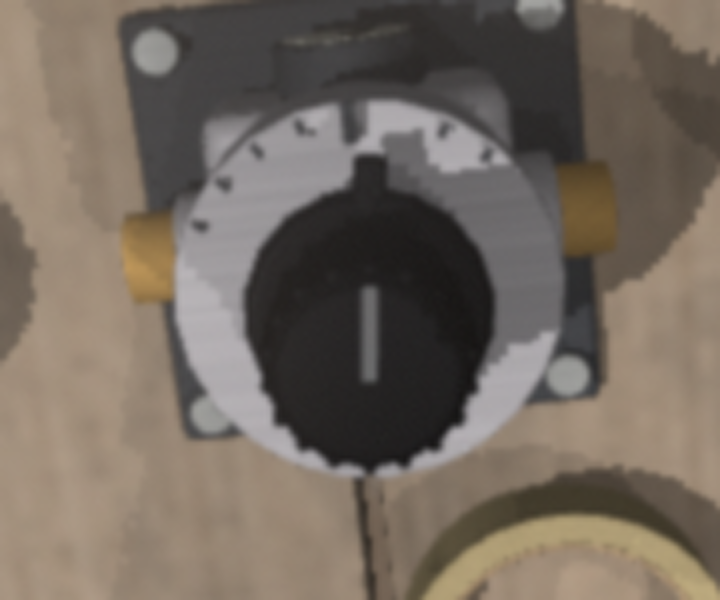

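The knob top reads 150.4 mm, so the knob has stayed about 8.4 mm out with the gripper clear. The nose at (370,165) sits just past the mark at (353,115).

```bash
python3 -c "
from rig import *
print(sign_off())"
```

```text
the job is handed in; nothing more can be done
None
```

The job is handed in at about 12 s: the knob was turned to the long mark while pushed in, then pulled out and locked in its notch about 6.5° past the mark; on release it stayed about 8.4 mm out, and nothing else on the bench was touched.

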